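Blow out washed valve bodies at the air stand

ROBOT

A 7-joint arm with a two-finger parallel gripper is mounted at the origin on the work surface. World frame = base frame: x ahead of the robot, y to its left, z up, the work surface at z = 0. Lengths are in m, angles in rad, forces in N, time in s.
With the tool pointing down it reaches from about 0.4 to 0.85 m from the base axis. Payload 10.4 kg.
Tool frame: the origin (TCP) lies on the centre line of the jaws, within the pads' length; the fingertips stand 11 mm ahead of it and the grasp point (between the pads) lies 8 mm behind it; z points along the fingers, y is the line along which they close (so a half turn about z gives the same grasp; the last joint's range is limited). The gripper opens to 87 mm and grips with 3 to 60 N. Pads are 19 mm wide; open, the fingers measure 117 mm over their backs; the gripper's body (75 mm by 190 mm) begins 51 mm behind the grasp point.
Start: joints at [1.217, 0.332, -0.065, 1.46, 0.022, 1.35, -0.088], TCP at [0.203, -0.591, 0.202] pointing down, gripper open.
Joint ranges: [-2.6, 2.6], [-0.5, 2.12], [-1.47, 1.34], [0.16, 2.42], [-1.27, 4.41], [0.06, 2.06], [-2.6, 2.6]. Speed limits (rad/s): [2.22, 2.22, 2.79, 2.79, 3.14, 3.14, 3.14].

INTERFACE

Orientations are given as a unit quaternion [x, y, z, w].
In Python, from bench import r gives the robot as it stands.
- The arm moves only by the shell command python3 -m pendant 'ROWS' [OPENING] [FORCE]. ROWS is JSON, a list of rows, each a list of 4 numbers: the shift along the tool's x, y, z in m, then the turn about the tool's z in rad. A call has 1 to 8 rows; each row shifts and turns the commanded pose from where the row before left it, along the tool's axes as they then stand; what a row does not reach is not made up. A row lasts 1/12 s, in which the tool goes at most 41.7 mm and 7.16 degrees, less where a joint would pass 70% of its speed; a pose out of reach is approached as far as the arm can. A call with a gripper value outside its range is refused whole. OPENING is the opening, from 0 (shut) to 1 (fully open), set as the call begins (- or left out, the last holds). The fingers move at their own pace and stop on an object; FORCE is the grip in N (left out, the last holds). Time passes only in rows, so rows that do not move let the fingers close. It gives the time, the measured TCP pose, the force, the opening and the grip force at its end, in the units of the state.
- r.read_state(): the state, without advancing time (a new reading comes with each control period).
- r.camera(name): name is "scene" or "top"; returns a dict with "img" (400x640x3 uint8, red, green, blue), "camera_matrix" (3x3 intrinsics, pixels), "xyz" and "attitude" of the camera in the world. Camera axes: x right, y down, z forward; pixel columns grow to the right and rows downward; lengths in m; the calibration is good to about 2 mm. A picture is of the moment at which its call begins. There is no depth.
- r.close_job(): hands the job in; it is judged then, once.
Trained networks look in the newest picture that a camera, given by its name, has taken for a name from the list of things; names that differ only in an ending like _2 or _b are one class to them, and where a whole thing is asked for, a point or a joint stands for the part that bears it (a point fixed in the world has none). Each returns a list of dicts, best first, with "score" (0 to 1); they miss things now and then, are a little off and sometimes report something else, mostly with a low value. They report only what shows in the picture. A call takes as long as a camera call.
- r.outline_of(thing, camera): "mask" (400x640 bool, what is visible of it) and "bbox" ([centre column, centre row, width, height] in pixels, round what is visible of it).
The state is a dict: "time": time; "joint_positions": joint angles; "joint_vel": joint speeds; "joint_torque": joint torques, N m; "ee_pos": TCP position; "eef_rot": TCP orientation; "ft_force": force on the tool from outside, world axes, zero at the start; "torque": the same for the moment, N m; "width": finger opening in m; "grip_force": force on a finger pad.
Only numpy, scipy, OpenCV 4.12 (cv2) and the standard library are available. Lean on these libraries where they do the work, as an engineer would, in place of code of your own. Each camera call takes 0.05 s, during which the arm holds its last target. There are 200 camera calls.

TASK

Blow out the washed valve bodies that stand in the steel drain tray: first press the air lever on the stand down until its detent holds it, and let go of it. Then, working along the drain tray from the robot's left to its right, hold each valve body upright with its ports level with the nozzle and turn it so that each of its three ports in turn faces the nozzle squarely for two seconds, about 3 cm from the tip - the wide inlet first, then the port beside it, last the one opposite the inlet - and stand it upright in the plywood tray. When all are done, lift the lever off its detent so that it is fully up and the air is off; leave the other things on the bench alone.

Things in the scene. Friction and masses are not known exactly. Their poses are not given: they have to be found in the camera images.
- V1_centre (a point): valve body V1: cast aluminium, 112 mm tall, 0.4 to 0.6 kg, all alike. Starts in the drain tray's left-hand place seen from the robot; may be absent. Point on its upright axis, 56 mm above its underside. z up its axis, x out of the inlet, y out of the side port, -y the blank side. Dark steel foot 62 x 62 x 12 mm, body 46 x 46 mm: smooth flats on all four sides from 64 to 103 mm height to grip; cap 28 mm across on top.
- V1_inlet (a point): centre of the outer face of V1's inlet, the wide round port (boss 42 mm across): 31 mm along +x from its axis, 40 mm above its underside (axes as the valve body's).
- V1_side (a point): centre of the outer face of V1's side port (boss 28 mm across), beside the inlet: 31 mm along +y from its axis, 40 mm above its underside.
- V1_far (a point): centre of the outer face of V1's far port (boss 28 mm across), opposite the inlet: 31 mm along -x from its axis, 40 mm above its underside.
- V2_centre (a point): valve body V2: cast aluminium, 112 mm tall, 0.4 to 0.6 kg, all alike. Starts in the drain tray's middle place seen from the robot; may be absent. Point on its upright axis, 56 mm above its underside. z up its axis, x out of the inlet, y out of the side port, -y the blank side. Dark steel foot 62 x 62 x 12 mm, body 46 x 46 mm: smooth flats on all four sides from 64 to 103 mm height to grip; cap 28 mm across on top.
- V2_inlet (a point): centre of the outer face of V2's inlet, the wide round port (boss 42 mm across): 31 mm along +x from its axis, 40 mm above its underside (axes as the valve body's).
- V2_side (a point): centre of the outer face of V2's side port (boss 28 mm across), beside the inlet: 31 mm along +y from its axis, 40 mm above its underside.
- V2_far (a point): centre of the outer face of V2's far port (boss 28 mm across), opposite the inlet: 31 mm along -x from its axis, 40 mm above its underside.
- V3_centre (a point): valve body V3: cast aluminium, 112 mm tall, 0.4 to 0.6 kg, all alike. Starts in the drain tray's right-hand place seen from the robot; may be absent. Point on its upright axis, 56 mm above its underside. z up its axis, x out of the inlet, y out of the side port, -y the blank side. Dark steel foot 62 x 62 x 12 mm, body 46 x 46 mm: smooth flats on all four sides from 64 to 103 mm height to grip; cap 28 mm across on top.
- V3_inlet (a point): centre of the outer face of V3's inlet, the wide round port (boss 42 mm across): 31 mm along +x from its axis, 40 mm above its underside (axes as the valve body's).
- V3_side (a point): centre of the outer face of V3's side port (boss 28 mm across), beside the inlet: 31 mm along +y from its axis, 40 mm above its underside.
- V3_far (a point): centre of the outer face of V3's far port (boss 28 mm across), opposite the inlet: 31 mm along -x from its axis, 40 mm above its underside.
- drain_floor (a point): centre of the floor of the drain tray: a sheet-steel tray with a slotted floor and wire handles, outside 180 x 360 mm (x, y) and 20 mm high, walls 3 mm, floor 5 mm above the bench. Fixed. The valve bodies stand on it in a row along its y.
- clean_floor (a point): centre of the rubber-matted floor of the clean tray: a shop-made plywood tray, outside 180 x 360 mm (x, y), inside 160 x 340 mm, side walls 25 mm and end walls 37 mm high, floor 12 mm above the bench. Fixed. Empty at the start.
- stand: air blow-off stand, bolted to the bench: steel base plate 130 x 280 x 12 mm (x, y, z), origin at the centre of its underside. At y = -75 mm a riser pipe with an elbow (top at 197 mm) and a pipe that runs 120 mm towards -x to the nozzle; at y = +85 mm a hand valve with a lever that points to -x.
- nozzle (a point): tip of the brass air nozzle, 120 mm along -x, -75 mm along y and 180 mm above the stand's underside. The air blows level along -x of this frame (the frame is parallel to the stand's). Pipe 20 mm across, tapering to 9 mm at the tip.
- lever (a joint): angle of the air lever in rad: 0 = up, air off (rod slopes up 0.62 rad above level); 0.62 = fully down at its stop, rod level, air on. A spring pushes it up (about 6 N at the knob) until 0.45 rad; beyond, a detent draws it down and holds it at 0.62. Lifting it off takes about 5 N at the knob; at readings below 0.4 it springs up by itself.
- lever_knob (a point): centre of the black ball knob, 34 mm across, at the end of the lever's 12 mm rod, 150 mm from its pivot. The pivot axis is level, along y of the stand, and passes 10 mm along +x, 85 mm along +y and 75 mm above the stand's origin; the lever points from there to the stand's -x.
- cleaner_centre (a point): bystander: aerosol can, 66 mm across, 150 mm tall, point at mid height. Leave alone.
- wrench: bystander: combination wrench 170 mm long lying on the bench between the trays. Leave alone.
- pot_centre (a point): bystander: open steel pot, 84 mm across, 80 mm tall, point at mid height. Leave alone.

How it is judged:
By the outcome, as a careful person would: the job done as asked, in the order asked, and still so for the second after the job is handed in, with the robot touching nothing.
Of V1, V2, V3 only 2 to 3 are there at a start; the rules pass over those that are not, and their reading is None.
At some moment in a run one of V1, V2, V3 may be knocked a few centimetres aside while the robot is not near it.
It also fails if it takes over 210 s, if anything falls off the work surface, if the arm or the gripper's body presses on something with over 40 N, if the wrist force passes 120 N, or if a joint passes its speed limit or range.

## Working session

There is one attempt and no reset: what is moved stays moved. The work goes in short steps, Python scripts to look and compute and a shell command to move; the robot and the scene stay as the last step left them, time stands still between calls to the robot, and variables do not carry over. Pictures are saved under pics/ and viewed, at most 14 in all, crops included, and the job is handed in when it is done.

```bash
ls; mkdir -p pics; python3 - <<'E'
from bench import r
import cv2,numpy as np
s=r.read_state()
for k in s: print(k,np.round(s[k],3))
for n in("scene","top"):
    c=r.camera(n); cv2.imwrite(f"pics/{n}0.png",c["img"][:,:,::-1]); print(n,c["camera_matrix"],c["xyz"],c["attitude"])
E
```

```text
pics
time 0.0
joint_positions [ 1.217  0.333 -0.065  1.461  0.022  1.35  -0.088]
joint_vel [-0.    -0.001  0.001  0.002  0.001  0.001 -0.   ]
joint_torque [ 1.0000e-03 -6.2326e+01  2.5000e-02 -3.8989e+01 -6.1000e-02  4.0000e-02
  0.0000e+00]
ee_pos [ 0.203 -0.591  0.201]
eef_rot [ 0.986  0.165 -0.    -0.001]
ft_force [-0.386 -0.302 -0.264]
torque [ 0.015  0.023 -0.033]
grip_force 0.0
width 0.087
scene [[400.14552275   0.         315.45835826]
 [  0.         400.14552275 190.20050112]
 [  0.           0.           1.        ]] [1.25769644 0.38472728 0.89951137] [ 0.45587802  0.8068121  -0.32179867 -0.19410069]
top [[430.25757726   0.         321.00115667]
 [  0.         430.25757726 194.3046382 ]
 [  0.           0.           1.        ]] [0.41949406 0.01681982 1.47996975] [ 0.70577776 -0.70570142  0.0446805  -0.04320791]
```

View pics/scene0.png

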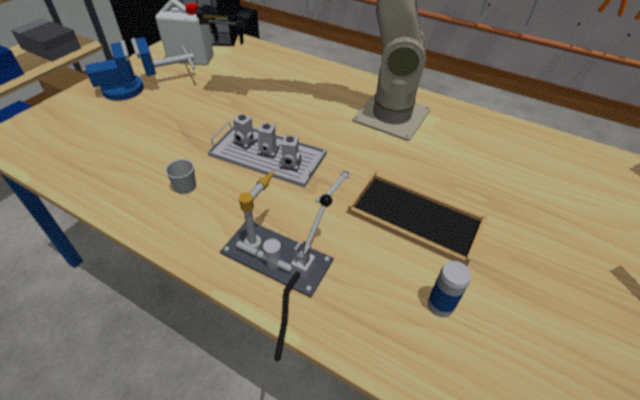

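View pics/top0.png

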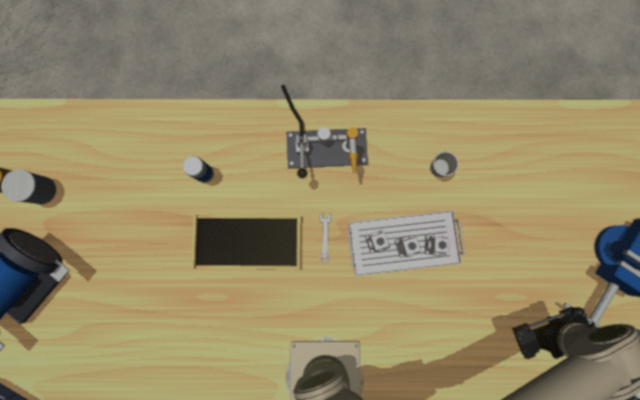

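The pictures show three valves in the drain tray: in top at about (378,240), (412,245) and (441,245), in scene at (290,152), (267,140) and (243,130). The stand is at top (327,148) with its knob at (302,172), and the clean tray is at top (247,242). I'll measure these next and zoom in.

```bash
cat > h.py <<'E'
from bench import r
import cv2,numpy as np
from scipy.spatial.transform import Rotation as R
from scipy.optimize import least_squares
def cams(): return {n:r.camera(n) for n in("scene","top")}
def proj(c,P):
    q=R.from_quat(c["attitude"]).inv().apply(np.atleast_2d(P)-c["xyz"])@np.array(c["camera_matrix"]).T
    return q[:,:2]/q[:,2:]
def ray(c,px):
    d=np.linalg.solve(c["camera_matrix"],[px[0],px[1],1.]); return np.array(c["xyz"]),R.from_quat(c["attitude"]).apply(d)
def onz(c,px,z):
    o,d=ray(c,px); return o+d*(z-o[2])/d[2]
def tri(C,pa,pb):
    f=lambda P:np.r_[proj(C["scene"],P)[0]-pa,proj(C["top"],P)[0]-pb]
    s=least_squares(f,[.5,0,.1]); return s.x,s.fun
def crop(c,x0,y0,w,h,k,name): cv2.imwrite(f"pics/{name}.png",cv2.resize(c["img"][y0:y0+h,x0:x0+w,::-1],None,fx=k,fy=k,interpolation=cv2.INTER_CUBIC))
E
python3 - <<'E'
from h import *
C=cams()
a=cv2.resize(C["scene"]["img"][105:190,205:335],None,fx=6,fy=6,interpolation=2)
cv2.imwrite("pics/a.png",a[:,:,::-1])
crop(C["top"],345,205,120,75,6,"b")
a=cv2.resize(C["scene"]["img"][160:295,215:355],None,fx=4,fy=4,interpolation=2)
cv2.imwrite("pics/c.png",a[:,:,::-1])
for n in["V1_centre","drain_floor","clean_floor","stand","lever_knob","nozzle","lever"]:
  for k in C:
    for o in r.outline_of(n,k)[:4]:
        m=o["mask"]; ys,xs=np.nonzero(m); rect=cv2.minAreaRect(np.c_[xs,ys].astype(np.float32))
        print(n,k,round(o["score"],2),np.round(o["bbox"],1),[round(xs.mean(),1),round(ys.mean(),1)],np.round(cv2.boxPoints(rect),1).tolist())
E
```

```text
V1_centre scene 0.86 [292.1 154.1  22.   34.5] [np.float64(290.2), np.float64(153.9)] [[279.70001220703125, 170.3000030517578], [281.5, 135.5], [302.20001220703125, 136.60000610351562], [300.3999938964844, 171.39999389648438]]
V1_centre top 0.74 [377.4 240.5  22.7  22.4] [np.float64(377.1), np.float64(241.4)] [[364.79998779296875, 235.39999389648438], [383.70001220703125, 229.10000610351562], [389.79998779296875, 247.39999389648438], [370.8999938964844, 253.6999969482422]]
drain_floor scene 0.96 [267.7 154.2 119.4  68.1] [np.float64(267.7), np.float64(158.5)] [[204.6999969482422, 154.89999389648438], [218.39999389648438, 113.80000305175781], [327.6000061035156, 150.1999969482422], [313.8999938964844, 191.3000030517578]]
drain_floor scene 0.42 [242.1 134.7  26.1  30.4] [np.float64(243.0), np.float64(132.7)] [[233.0, 114.0], [256.0, 114.0], [256.0, 150.0], [233.0, 150.0]]
drain_floor top 0.66 [408.5 242.9 114.8  68.7] [np.float64(402.7), np.float64(242.6)] [[347.29998779296875, 222.10000610351562], [458.29998779296875, 209.60000610351562], [464.3999938964844, 263.3999938964844], [353.3
[... 3155 characters left out ...]
789], [369.29998779296875, 172.89999389648438], [288.8999938964844, 179.10000610351562]]
nozzle top 0.47 [406.2 245.8  26.1  20.6] [np.float64(407.4), np.float64(245.8)] [[393.20001220703125, 239.60000610351562], [415.3999938964844, 232.1999969482422], [422.0, 252.0], [399.79998779296875, 259.3999938964844]]
lever scene 0.72 [316.1 226.2  36.7  64.3] [np.float64(317.7), np.float64(218.6)] [[291.6000061035156, 254.8000030517578], [322.79998779296875, 192.39999389648438], [333.6000061035156, 197.8000030517578], [302.3999938964844, 260.20001220703125]]
lever top 0.73 [301.6 161.4  11.6  34.9] [np.float64(302.3), np.float64(167.7)] [[297.0, 144.0], [307.0, 144.0], [307.0, 178.0], [297.0, 178.0]]
```

View pics/a.png

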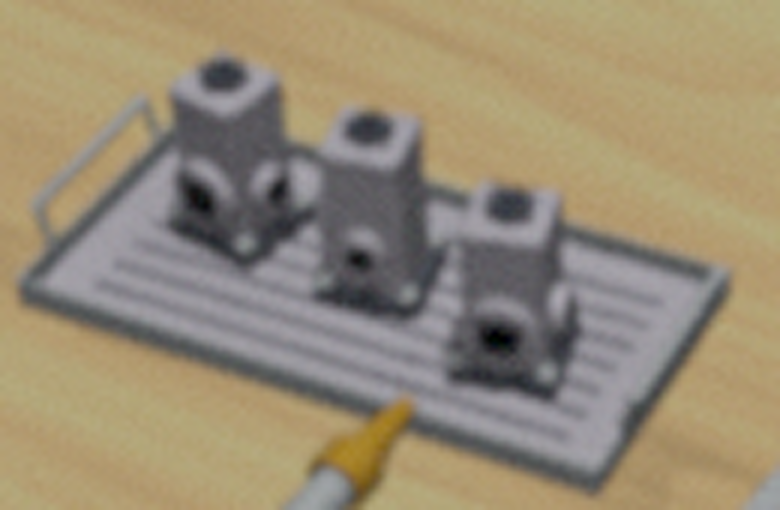

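View pics/b.png

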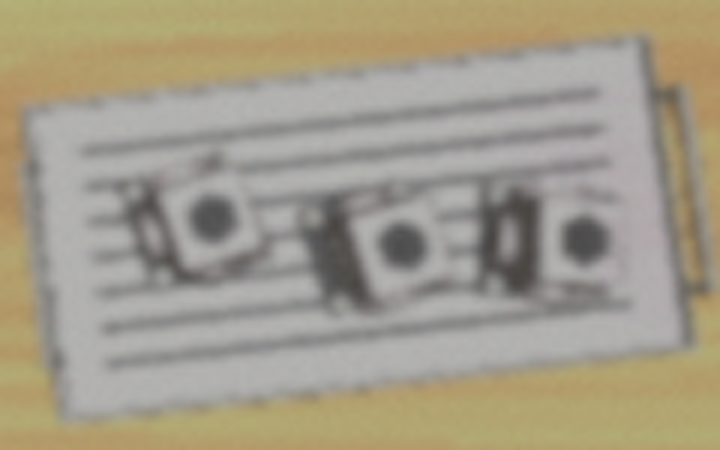

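View pics/c.png

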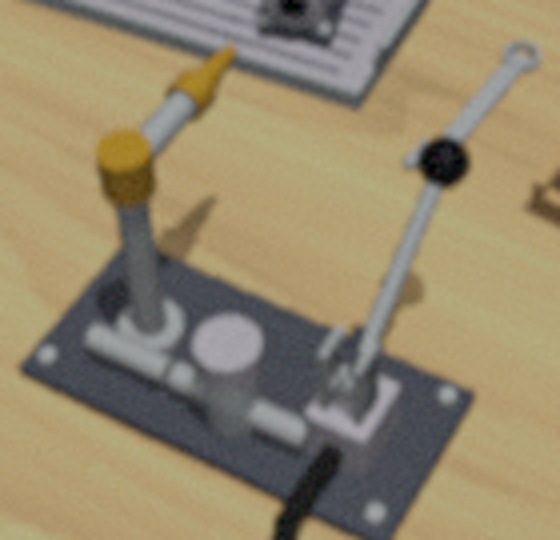

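The crops show that V1's wide port faces the scene camera (ring at scene (287,160)) and a second port is on its +y side. V2 has a small port towards the camera and no port on +y, so its inlet points away. V3 has ports on two faces (at scene (238,137) and (251,136)). The nozzle tip is at scene (273,173) and the knob at (325.5,200). Next I fit models to these.

```bash
cat >> h.py <<'E'
def circ(c,n,rad,k=24):
    t=np.linspace(0,2*np.pi,k); n=np.array(n,float); u=np.array([-n[1],n[0],0]); return np.array(c)+rad*(np.cos(t)[:,None]*u+np.sin(t)[:,None]*[0,0,1.])
def box(w,z0,z1): return np.array([[x,y,z] for x in(-w/2,w/2) for y in(-w/2,w/2) for z in(z0,z1)])
def parts():
    P=[box(.062,0,.012),box(.046,.012,.103)]
    t=np.linspace(0,6.3,20); P.append(np.vstack([np.c_[.014*np.cos(t),.014*np.sin(t),t*0+z] for z in(.103,.112)]))
    for n,rad in(((1,0,0),.021),((0,1,0),.014),((-1,0,0),.014)):
        n=np.array(n); P.append(np.vstack([circ(n*.020+[0,0,.04],n,rad),circ(n*.031+[0,0,.04],n,rad)]))
    return P
def place(P,x,y,z,phi): return R.from_euler('z',phi).apply(P)+[x,y,z]
def sil(c,p):
    m=np.zeros((1600,2560),np.uint8)
    for P in parts():
        h=cv2.convexHull(proj(c,place(P,*p)).astype(np.float32)*4+1.5); cv2.fillConvexPoly(m,np.round(h).astype(np.int32),1)
    return cv2.resize(m.astype(np.float32),(640,400),interpolation=cv2.INTER_AREA)
def overlay(img,c,p,x0,y0,w,h,k):
    o=cv2.resize(img[y0:y0+h,x0:x0+w,::-1],None,fx=k,fy=k,interpolation=2)
    def pl(P,col):
        q=(proj(c,place(P,*p))-[x0,y0]+.5)*k-.5; cv2.polylines(o,[np.round(q).astype(np.int32)],False,col,1)
    for w_,z in((.062,0),(.062,.012),(.046,.103)):
        a=w_/2; pl(np.array([[a,a,z],[-a,a,z],[-a,-a,z],[a,-a,z],[a,a,z]]),(0,255,0))
    for n,rad,col in(((1,0,0),.021,(0,0,255)),((0,1,0),.014,(255,0,0)),((-1,0,0),.014,(0,255,255))):
        pl(circ(np.array(n)*.031+[0,0,.04],n,rad),col)
    return o
E
python3 - <<'E'
from h import *
C=cams()
U=lambda p,k,o:np.array([(p[0]+.5)/k-.5+o[0],(p[1]+.5)/k-.5+o[1]])
# stand
cs=[((22,368),(.065,-.14,.012)),((472,395),(-.065,.14,.012)),((232,50),(-.12,-.075,.18)),((443,162),(-.112,.085,.162)),((396,545),(.065,.14,.012))]
ct=[((302,173),(-.112,.085,.162)),((353.5,173),(-.12,-.075,.18)),((287,168),(-.065,.14,.012)),((368,166),(-.065,-.14,.012)),((366,129),(.065,-.14,.012)),((288,131),(.065,.14,.012))]
def f(s):
    e=[]
    for p,q in cs: e+=list(proj(C["scene"],place(np.array([q]),s[0],s[1],0,s[2]))[0]-U(p,4,(215,160)))
    for p,q in ct: e+=list(proj(C["top"],place(np.array([q]),s[0],s[1],0,s[2]))[0]-p)
    return np.array(e)
s=least_squares(f,[.55,0,0],loss='soft_l1').x; print("stand",s.round(4),f(s).round(1))
print("nozzle",place(np.array([[-.12,-.075,.18],[-.181,-.075,.18],[-.112,.085,.162],[-.14,.085,.075]]),s[0],s[1],0,s[2]).round(4))
print("nozzle tri",tri(C,U((232,50),4,(215,160)),(353.5,173)),"knob tri",tri(C,U((443,162),4,(215,160)),(302,173)))
# valves
caps=[((508,205),(213,219)),((368,130),(404,245)),((222,74),(585,240))]
M={k:[o["mask"] for o in r.outline_of("V1_centre",k) if o["score"]>.2] for k in C}
ov=[]
for i,(a,b) in enumerate(caps):
    P,e=tri(C,U(a,6,(205,105)),U(b,6,(345,205))); print("cap",i+1,P.round(4),e.round(1))
    ms={}
    for k in C:
        q=proj(C[k],P-[0,0,.05])[0]
        for m in M[k]:
            ys,xs=np.nonzero(m)
            if np.hypot(xs.mean()-q[0],ys.mean()-q[1])<9: ms[k]=m; break
    best=[]
    for ph in range(0,360,5):
        for dx in(-.004,0,.004):
            for dy in(-.004,0,.004):
                best.append((sum(np.abs(sil(C[k],(P[0]+dx,P[1]+dy,.005,np.radians(ph)))-ms[k]).sum() for k in ms),ph,dx,dy))
    best.sort(); print(list(ms),[(round(float(b[0])),)+b[1:] for b in best[:8]])
    b=best[0]; p=(P[0]+b[2],P[1]+b[3],.005,np.radians(b[1]))
    row=[]
    for k,z in(("scene",(i,)),("top",(i,))):
        q=proj(C[k],P-[0,0,.05])[0].astype(int); row.append(overlay(C[k]["img"],C[k],p,q[0]-20,q[1]-24,40,48,6))
    ov.append(np.vstack(row))
cv2.imwrite("pics/ov.png",np.hstack(ov))
print("clean",onz(C["top"],(246.1,241.3),.03))
for q in[(190.8,268),(191.3,213.6),(301.4,214.6),(300.9,269)]:print(onz(C["top"],q,.03).round(3))
for q in[(343.5,217.4),(364,165.6),(488.2,214.9),(467.7,266.6)]:print(onz(C["scene"],q,.02).round(3))
E
```

```text
stand [ 0.766  -0.0068  0.04  ] [-1.  -1.3  1.6 -1.   0.8 -0.5  0.7  0.2 -3.   0.  -0.2  0.1  0.3 -0.4
  0.3 -0.2 -0.  -1.3  0.  -0.8 -1.8  0.3]
nozzle [[ 0.6491 -0.0865  0.18  ]
 [ 0.5882 -0.089   0.18  ]
 [ 0.6507  0.0737  0.162 ]
 [ 0.6227  0.0726  0.075 ]]
nozzle tri (array([ 0.64922388, -0.08736465,  0.1777561 ]), array([ 0.5385403 ,  0.07450478,  0.55187195, -0.32040436])) knob tri (array([0.65117596, 0.0723992 , 0.16245042]), array([ 0.19056929,  0.02085722,  0.21501847, -0.10054083]))
cap 1 [ 0.442  -0.1737  0.1123] [ 0.3  0.   0.3 -0.2]
['top'] [(30, 20, 0, 0), (30, 110, 0, 0), (30, 200, 0, 0), (32, 15, 0, 0), (32, 105, 0, 0), (32, 195, 0, 0), (36, 290, 0, 0), (38, 285, 0, 0)]
cap 2 [ 0.4281 -0.2735  0.112 ] [ 0.1  0.   0.1 -0.1]
['top'] [(47, 285, -0.004, 0), (49, 280, -0.004, 0), (49, 290, -0.004, 0), (50, 20, -0.004, 0), (50, 110, -0.004, 0), (50, 10, -0.004, 0), (50, 100, -0.004, 0), (50, 15, -0.004, 0)]
cap 3 [ 0.431  -0.3689  0.1139] [ 0.3  0.   0.2 -0.2]
[] [(0, 0, -0.004, -0.004), (0, 0, -0.004, 0), (0, 0, -0.004, 0.004), (0, 0, 0, -0.004), (0, 0, 0, 0), (0, 0, 0, 0.004), (0, 0, 0.004, -0.004), (0, 0, 0.004, 0)]
clean [0.44208137 0.26466161 0.03      ]
[0.354 0.446 0.03 ]
[0.535 0.452 0.03 ]
[0.532 0.08  0.03 ]
[0.351 0.081 0.03 ]
[0.566 0.089 0.02 ]
[0.334 0.043 0.02 ]
[0.335 0.446 0.02 ]
[0.544 0.444 0.02 ]
```

View pics/ov.png

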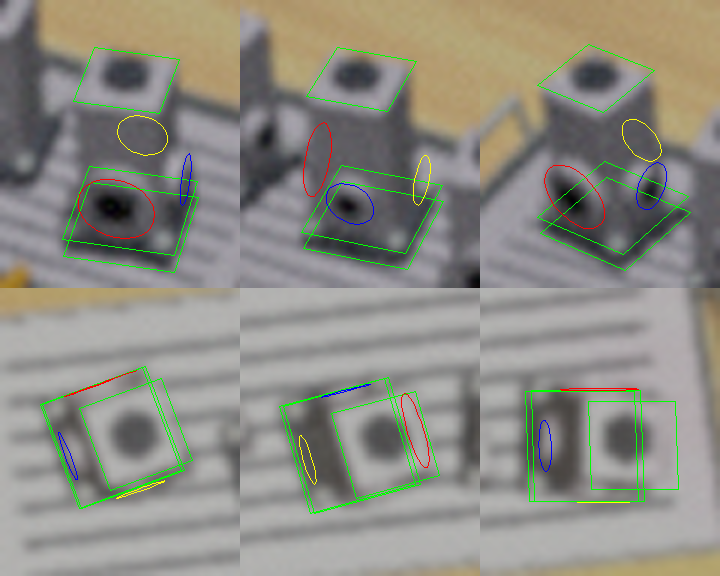

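Overlay check: V1's φ≈20° fits, with the red inlet ring on the big port. V2's ring at its front is 28 mm and its +y side is blank, so φ≈17°+180°. V3's φ≈0 looks plausible, and I'll confirm it before its turn. First the arm goes over to the lever.

```bash
cat >> h.py <<'E'
def go(x,y,z,a=None):
    """world offset from present pose to target, in tool axes; a deg"""
    s=r.read_state(); T=R.from_quat(s["eef_rot"]); ax=T.apply([1,0,0]); cur=np.degrees(np.arctan2(ax[1],ax[0]))
    d=T.inv().apply(np.array([x,y,z])-s["ee_pos"])
    print("t%.1f pos"%s["time"],np.round(s["ee_pos"],4),"a %.2f"%cur,"tool shift",d.round(4), "" if a is None else "turn %.4f"%np.radians((cur-a+180)%360-180),"j7 %.2f"%s["joint_positions"][6],"F",np.round(s["ft_force"],1),"w %.4f g %.1f"%(s["width"],s["grip_force"]))
E
P="python3 -m pendant"
$P '[[0,0,-0.03,0.1],[0,0,-0.03,0.1],[0,0,-0.03,0.092]]' 0.8 20
$P '[[0.0198,-0.0269,0,0],[0.0198,-0.0269,0,0],[0.0198,-0.0269,0,0],[0.0198,-0.0269,0,0],[0.0198,-0.0269,0,0],[0.0198,-0.0269,0,0],[0.0198,-0.0269,0,0],[0.0198,-0.0269,0,0]]'
python3 -c "
from h import *
go(.651,.073,.25,2.3)"
```

```text
time: 1.35
ee_pos: [0.2028, -0.5908, 0.2927]
eef_rot: [1.0, 0.017, -0.0, -0.0]
ft_force: [0.7, -0.4, -0.2]
width: 0.0748
grip_force: 0.0
time: 2.02
ee_pos: [0.3536, -0.3685, 0.292]
eef_rot: [1.0, 0.019, 0.0, 0.0]
ft_force: [0.1, -0.0, 0.1]
width: 0.0694
grip_force: 0.0
t2.0 pos [ 0.3536 -0.3685  0.292 ] a 2.22 tool shift [ 0.3142 -0.4297  0.0418] turn -0.0014 j7 -0.83 F [ 0.1 -0.   0.1] w 0.0694 g 0.0
```

```bash
P="python3 -m pendant"
$P '[[0.0196,-0.0268,0,0],[0.0196,-0.0268,0,0],[0.0196,-0.0268,0,0],[0.0196,-0.0268,0,0],[0.0196,-0.0268,0,0],[0.0196,-0.0268,0,0],[0.0196,-0.0268,0,0],[0.0196,-0.0268,0,0]]' >/dev/null
$P '[[0.0196,-0.0268,0,0],[0.0196,-0.0268,0,0],[0.0196,-0.0268,0,0],[0.0196,-0.0268,0,0],[0.0196,-0.0268,0,0],[0.0196,-0.0268,0,0],[0.0196,-0.0268,0,0],[0,0,0,0]]' >/dev/null
python3 -c "
from h import *
go(.651,.073,.156,2.3)
C=cams()
a=C['scene']['img'][130:230,265:385]; b=C['top']['img'][120:220,260:380]
cv2.imwrite('pics/d.png',cv2.resize(np.hstack([a,b]),None,fx=3.3,fy=3.3,interpolation=2)[:,:,::-1])"
```

```text
t3.4 pos [0.6322 0.0503 0.2905] a 2.65 tool shift [ 0.02   -0.0213  0.1345] turn 0.0061 j7 -1.81 F [0.5 1.8 0. ] w 0.0696 g 0.0
```

View pics/d.png

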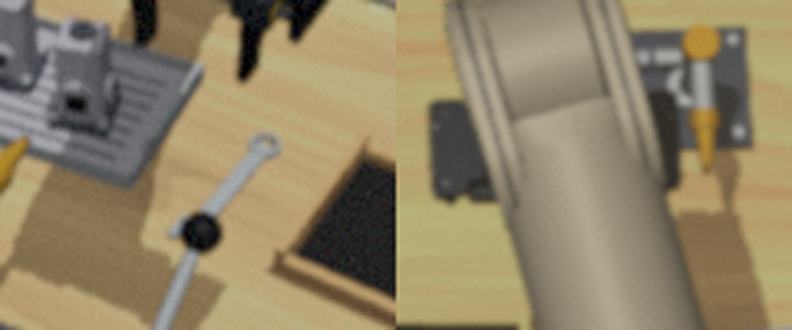

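The scene crop shows the knob still up at about scene (326,200), between and below the open fingers, and the arm hides it in the top view. Going down to grip it.

```bash
P="python3 -m pendant"
$P '[[0.01,-0.0107,0.012,0.006],[0.01,-0.0106,0.025,0],[0,0,0.03,0],[0,0,0.03,0],[0,0,0.025,0],[0,0,0.013,0],[0,0,0,0]]' 
python3 -c "
from h import *
go(.651,.073,.155,2.3)"
$P '[[0,0,0,0],[0,0,0,0],[0,0,0,0],[0,0,0,0],[0,0,0,0],[0,0,0,0]]' 0 20
```

```text
time: 4.03
ee_pos: [0.6487, 0.0632, 0.1539]
eef_rot: [1.0, 0.016, -0.002, 0.001]
ft_force: [0.4, -0.5, -0.1]
width: 0.0697
grip_force: 0.0
t4.0 pos [0.6487 0.0632 0.1539] a 1.78 tool shift [ 0.0026 -0.0097 -0.0011] turn -0.0090 j7 -1.88 F [ 0.4 -0.5 -0.1] w 0.0697 g 0.0
time: 4.53
ee_pos: [0.6506, 0.0652, 0.1574]
eef_rot: [1.0, 0.016, 0.0, 0.0]
ft_force: [-0.3, -0.1, 0.0]
width: 0.0373
grip_force: 0.0
```

```bash
P="python3 -m pendant"
$P '[[0,-0.004,0,0],[0,-0.003,0,0],[0,0,0,0],[0,0,0,0],[0,0,0,0]]' 0 20
python3 -c "
from h import *
go(.651,.073,.155,2.3)"
```

```text
time: 4.95
ee_pos: [0.6506, 0.0723, 0.1577]
eef_rot: [1.0, 0.016, 0.001, -0.0]
ft_force: [-1.3, -0.9, 8.0]
width: 0.0052
grip_force: 4.3
t5.0 pos [0.6506 0.0723 0.1577] a 1.88 tool shift [ 0.0005 -0.0006  0.0027] turn -0.0073 j7 -1.89 F [-1.3 -0.9  8. ] w 0.0052 g 4.3
```

The knob slipped out below the closed fingertips, which now rest on top of it (Fz about 8 N). I'll press down from here along the knob's arc.

```bash
P="python3 -m pendant"
$P '[[-0.008,0,0,0],[-0.003,0,0.008,0],[-0.003,0,0.01,0],[-0.003,0,0.01,0],[-0.002,0,0.01,0],[-0.001,0,0.008,0],[0,0,0.005,0]]' 0 5
python3 -c "
from h import *
go(.6307,.073,.103,2.3)"
```

```text
time: 5.53
ee_pos: [0.6294, 0.0714, 0.1049]
eef_rot: [1.0, 0.016, -0.001, 0.0]
ft_force: [-0.6, -0.1, 1.6]
width: 0.0005
grip_force: 0.6
t5.5 pos [0.6294 0.0714 0.1049] a 1.89 tool shift [ 0.0014 -0.0016  0.0019] turn -0.0072 j7 -1.91 F [-0.6 -0.1  1.6] w 0.0005 g 0.6
```

```bash
P="python3 -m pendant"
$P '[[0,0,0.003,0],[0,0,0.002,0],[0,0,0,0]]'
$P '[[0,0,-0.01,0],[0,0,-0.03,0],[0,0,-0.03,0],[0,0,-0.035,0],[0,0,-0.035,0],[0,0,-0.03,0],[0,0.03,0,0.1],[0,0.03,0,0.1]]' 0.8
python3 -c "
from h import *
C=cams()
a=C['scene']['img'][130:280,205:355]; b=C['top']['img'][120:270,260:460]
cv2.imwrite('pics/e.png',cv2.resize(np.hstack([a,b]),None,fx=2.28,fy=2.28,interpolation=2)[:,:,::-1])
go(.442,-.174,.25,200)"
```

```text
time: 5.78
ee_pos: [0.6302, 0.0714, 0.1004]
eef_rot: [1.0, 0.016, -0.0, -0.0]
ft_force: [-0.4, -0.1, -0.4]
width: 0.0003
grip_force: 0.0
time: 6.45
ee_pos: [0.6303, 0.0136, 0.2746]
eef_rot: [0.997, -0.083, 0.003, -0.001]
ft_force: [0.5, -0.4, -0.2]
width: 0.0458
grip_force: 0.0
t6.5 pos [0.6297 0.0052 0.2723] a -10.22 tool shift [-0.153   0.2096  0.0225] turn 2.6141 j7 -1.95 F [ 0.1 -0.2 -0. ] w 0.0539 g 0.0
```

View pics/e.png

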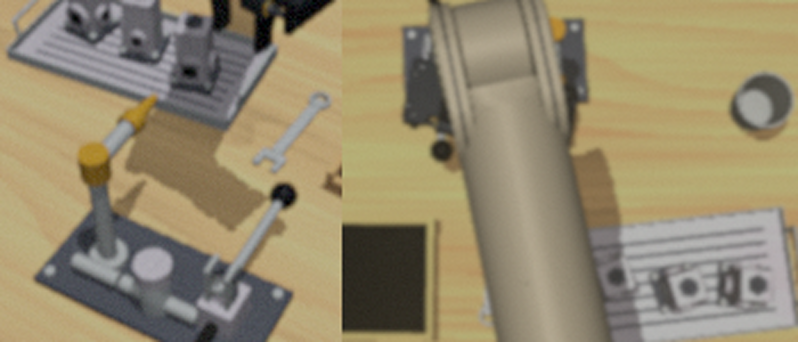

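```bash
P="python3 -m pendant"
$P '[[0,0,-0.01,-0.12],[0,0,-0.01,-0.12],[0,0,0,-0.12],[0,0,0,-0.12],[0,0,0,-0.12],[0,0,0,-0.12],[0,0,0,-0.12],[0,0,0,-0.12]]' >/dev/null
$P '[[0,0,0,-0.12],[0,0,0,-0.12],[0,0,0,-0.12],[0,0,0,-0.12],[0,0,0,-0.12],[0,0,0,-0.12],[0,0,0,-0.12],[0,0,0,-0.12]]' >/dev/null
$P '[[0,0,0,-0.12],[0,0,0,-0.12],[0,0,0,-0.12],[0,0,0,-0.12],[0,0,0,-0.12],[0,0,0,-0.12],[0,0,0,-0.12],[0,0,0,-0.12]]' >/dev/null
$P '[[0,0,0,-0.12],[0,0,0,-0.12],[0,0,0,-0.12],[0,0,0,-0.12],[0,0,0,-0.12],[0,0,0,-0.1],[0,0,0,-0.08],[0,0,0,0]]' >/dev/null
python3 -c "
from h import *
C=cams()
print(tri(C,(330,215.5),(303.9,185.8)))
go(.442,-.174,.25,200)"
```

```text
(array([0.6225535 , 0.07218661, 0.07483326]), array([-0.51332168, -0.05471776, -0.57201168,  0.26137217]))
t9.3 pos [0.6292 0.0117 0.2914] a -160.03 tool shift [ 0.2394 -0.1106  0.0412] turn -0.0006 j7 1.52 F [ 0.1  0.  -0.1] w 0.0698 g 0.0
```

The lever is fully down: its knob triangulates to (0.6226, 0.0722, 0.0748). On to V1.

```bash
P="python3 -m pendant"
$P '[[0.0300,-0.0138,0,0],[0.0300,-0.0138,0,0],[0.0300,-0.0138,0,0],[0.0300,-0.0138,0,0],[0.0300,-0.0138,0,0],[0.0300,-0.0138,0,0],[0.0300,-0.0138,0,0],[0.0294,-0.014,0,0]]' 0.9 >/dev/null
$P '[[0,0,0,0],[0,0,0,0]]' >/dev/null
python3 -c "
from h import *
go(.442,-.174,.2,200)
C=cams()
ov=[]
for p in[(.442,-.1737,.005,np.radians(20)),(.4281,-.2735,.005,np.radians(197)),(.431,-.3689,.005,0),(.431,-.3689,.005,np.radians(-90))]:
    q=proj(C['scene'],[p[0],p[1],.06])[0].astype(int); ov.append(overlay(C['scene']['img'],C['scene'],p,q[0]-16,q[1]-28,32,48,6))
cv2.imwrite('pics/f.png',np.hstack(ov))"
```

```text
t10.2 pos [ 0.4444 -0.1744  0.2914] a -160.44 tool shift [0.002  0.0014 0.0914] turn -0.0076 j7 2.16 F [1.1 0.3 0.2] w 0.0784 g 0.0
```

View pics/f.png

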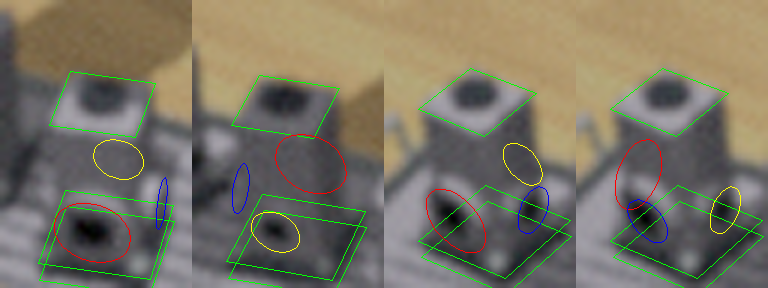

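V3 fits φ≈0 with its wide port at the left in the scene view, and the first two fits hold. Descending on V1.

```bash
P="python3 -m pendant"
$P '[[0.002,0.0014,0.025,-0.0076],[0,0,0.035,0],[0,0,0.035,0],[0,0,0.035,0],[0,0,0.03,0],[0,0,0.025,0],[0,0,0.015,0],[0,0,0,0]]' >/dev/null
python3 -c "
from h import *
go(.442,-.174,.083,200)"

```

```text
t10.9 pos [ 0.443  -0.1672  0.0882] a -159.18 tool shift [ 0.0033 -0.006   0.0052] turn 0.0142 j7 1.94 F [-0.2  0.6  0. ] w 0.0780 g 0.0
```

```bash
P="python3 -m pendant"
$P '[[0.0033,-0.006,0.005,0.014],[0,0,0,0],[0,0,0,0]]' >/dev/null
python3 -c "
from h import *
go(.442,-.174,.083,200)"
$P '[[0,0,0,0],[0,0,0,0],[0,0,0,0],[0,0,0,0],[0,0,0,0],[0,0,0,0]]' 0 40
$P '[[0,0,0,0],[0,0,0,0],[0,0,0,0],[0,0,0,0]]' 
python3 -c "
from h import *
go(.442,-.174,.083,200)"

```

```text
t11.2 pos [ 0.4435 -0.1775  0.0869] a -160.25 tool shift [0.0002 0.0038 0.0039] turn -0.0043 j7 1.93 F [-0.5 -0.9  0.1] w 0.0782 g 0.0
time: 11.67
ee_pos: [0.4425, -0.1771, 0.0861]
eef_rot: [-0.172, 0.985, 0.0, 0.0]
ft_force: [-0.8, 2.8, 2.2]
width: 0.0464
grip_force: 1.2
time: 12.0
ee_pos: [0.4426, -0.177, 0.0861]
eef_rot: [-0.172, 0.985, 0.0, 0.0]
ft_force: [-2.6, 3.5, 5.6]
width: 0.0441
grip_force: 40.1
t12.0 pos [ 0.4426 -0.177   0.0861] a -160.22 tool shift [-0.0004  0.003   0.0031] turn -0.0038 j7 1.93 F [-2.6  3.5  5.6] w 0.0441 g 40.1
```

```bash
P="python3 -m pendant"
$P '[[0,0,-0.01,0],[0,0,-0.025,0],[0,0,-0.03,0],[0,0,-0.03,0.06],[0,0,-0.025,0.08],[0,0,-0.015,0.08],[0,0,0,0.08],[0,0,0,0]]' >/dev/null
$P '[[0,0,0,0],[0,0,0,0]]' 
python3 -c "
from h import *
go(.5882,-.089,.221,182.3)"

```

```text
time: 12.83
ee_pos: [0.442, -0.1773, 0.2204]
eef_rot: [-0.024, 1.0, 0.0, -0.0]
ft_force: [-0.4, 0.4, -6.0]
width: 0.0439
grip_force: 39.9
t12.8 pos [ 0.442  -0.1773  0.2204] a -177.26 tool shift [-0.1503  0.0813 -0.0007] turn 0.0076 j7 1.83 F [-0.4  0.4 -6. ] w 0.0439 g 39.9
```

```bash
P="python3 -m pendant"
$P '[[-0.012,0.006,0,0.0076],[-0.023,0.0125,0,0],[-0.023,0.0125,0,0],[-0.023,0.0125,0,0],[-0.023,0.0125,0,0],[-0.022,0.0118,0,0],[-0.016,0.009,0,0],[-0.0083,0.0045,0,0]]' >/dev/null
$P '[[0,0,0,0],[0,0,0,0],[0,0,0,0],[0,0,0,0]]' >/dev/null
python3 -c "
from h import *
go(.5882,-.089,.221,182.3)
C=cams()
cv2.imwrite('pics/g.png',np.hstack([overlay(C[k]['img'],C[k],(.5882,-.089,.14,.04),x,y,70,80,5) for k,x,y in(('scene',220,130),('top',320,130))]))"

```

```text
t13.8 pos [ 0.589  -0.0915  0.2208] a -177.90 tool shift [ 0.0007  0.0025 -0.0002] turn -0.0035 j7 1.38 F [ 0.3 -0.2 -5.3] w 0.0438 g 39.9
```

View pics/g.png

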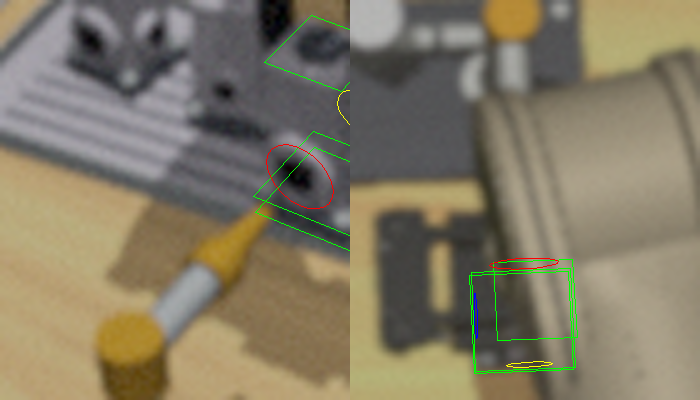

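The scene crop shows V1's wide inlet squarely facing the nozzle tip, with its bore at about scene (278,166), within about 2 mm of the overlay. I'll shift 2.5 mm, then blow the inlet, side and far ports.

```bash
P="python3 -m pendant"; Z='[[0,0,0,0],[0,0,0,0],[0,0,0,0],[0,0,0,0],[0,0,0,0],[0,0,0,0],[0,0,0,0],[0,0,0,0]]'
$P '[[0.0007,0.0025,0,-0.0035],[0,0,0,0],[0,0,0,0],[0,0,0,0],[0,0,0,0]]' >/dev/null
for i in 1 2 3 4; do $P '[[0,0,0,0],[0,0,0,0],[0,0,0,0],[0,0,0,0],[0,0,0,0],[0,0,0,0],[0,0,0,0],[0,0,0,0]]' >/dev/null; done
python3 -c "
from h import *
go(.5882,-.089,.221,182.3)"
$P '[[0,0,0,0.06],[0,0,0,0.1],[0,0,0,0.11],[0,0,0,0.11],[0,0,0,0.11],[0,0,0,0.11],[0,0,0,0.11],[0,0,0,0.11]]' >/dev/null
$P '[[0,0,0,0.11],[0,0,0,0.11],[0,0,0,0.11],[0,0,0,0.11],[0,0,0,0.11],[0,0,0,0.11],[0,0,0,0.0608],[0,0,0,0.03]]' >/dev/null
$P '[[0,0,0,0],[0,0,0,0],[0,0,0,0],[0,0,0,0]]' >/dev/null
python3 -c "
from h import *
go(.5882,-.089,.221,92.3)"
```

```text
t17.0 pos [ 0.5889 -0.088   0.2211] a -177.66 tool shift [ 0.0007 -0.001   0.0001] turn 0.0007 j7 1.38 F [-0.3  0.2 -5.9] w 0.0441 g 39.9
t18.7 pos [ 0.5889 -0.0879  0.221 ] a 92.40 tool shift [-0.0011 -0.0007  0.    ] turn 0.0017 j7 -0.09 F [ 0.5 -0.3 -5.5] w 0.0438 g 39.9
```

```bash
P="python3 -m pendant"
for i in 1 2 3 4; do $P '[[0,0,0,0],[0,0,0,0],[0,0,0,0],[0,0,0,0],[0,0,0,0],[0,0,0,0],[0,0,0,0],[0,0,0,0]]' >/dev/null; done
$P '[[0,0,0,0.06],[0,0,0,0.1],[0,0,0,0.11],[0,0,0,0.11],[0,0,0,0.11],[0,0,0,0.11],[0,0,0,0.11],[0,0,0,0.11]]' >/dev/null
$P '[[0,0,0,0.11],[0,0,0,0.11],[0,0,0,0.11],[0,0,0,0.11],[0,0,0,0.11],[0,0,0,0.11],[0,0,0,0.0608],[0,0,0,0.03]]' >/dev/null
$P '[[0,0,0,0],[0,0,0,0],[0,0,0,0],[0,0,0,0]]' >/dev/null
python3 -c "
from h import *
go(.5882,-.089,.221,2.3)"
for i in 1 2 3 4; do $P '[[0,0,0,0],[0,0,0,0],[0,0,0,0],[0,0,0,0],[0,0,0,0],[0,0,0,0],[0,0,0,0],[0,0,0,0]]' >/dev/null; done
python3 -c "
from h import *
go(.442,.362,.25,2.3)
C=cams()
cv2.imwrite('pics/i.png',np.hstack([overlay(C[k]['img'],C[k],(.5885,-.0885,.14,.04+np.pi),x,y,70,80,5) for k,x,y in(('scene',240,130),('top',320,130))]))"
```

```text
t23.0 pos [ 0.5889 -0.0879  0.221 ] a 2.40 tool shift [-0.0007  0.0011  0.    ] turn 0.0017 j7 -1.59 F [ 0.8  0.9 -5.6] w 0.0439 g 39.9
t25.7 pos [ 0.5889 -0.0879  0.2211] a 2.35 tool shift [-0.1283 -0.4556 -0.029 ] turn 0.0008 j7 -1.59 F [ 1.  -0.4 -5.3] w 0.0433 g 39.9
```

View pics/i.png

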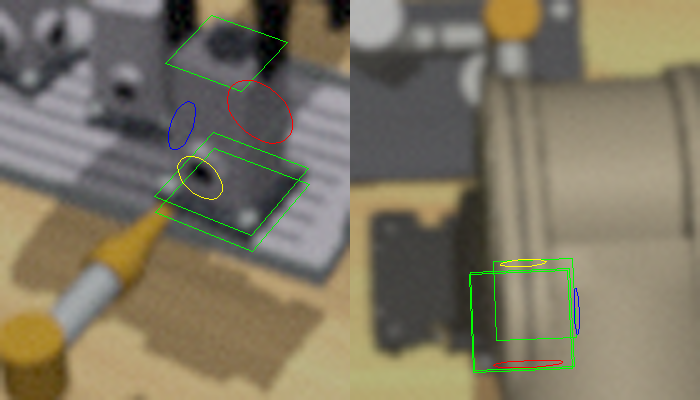

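The far port faces the tip (bore at scene (280,165)), so V1 is done. Carrying it to the far-left place in the plywood tray.

```bash
P="python3 -m pendant"
$P '[[-0.02,-0.01,0,0],[-0.02,-0.025,0,0],[-0.012,-0.03,0,0],[-0.0075,-0.033,0,0],[-0.0075,-0.033,0,0],[-0.0075,-0.033,0,0],[-0.0075,-0.033,0,0],[-0.0075,-0.033,0,0]]' >/dev/null
$P '[[-0.0075,-0.033,0,0],[-0.0075,-0.033,0,0],[-0.0075,-0.033,0,0],[-0.0075,-0.033,0,0],[-0.0075,-0.033,0,0],[-0.0068,-0.033,0,0],[0,-0.0186,0,0],[0,-0.009,0,0]]' >/dev/null
$P '[[0,0,0,0],[0,0,0,0],[0,0,0,0],[0,0,0,0]]' >/dev/null
python3 -c "
from h import *
go(.442,.362,.094,0)"
```

```text
t27.4 pos [0.4375 0.3602 0.221 ] a 2.21 tool shift [ 0.0045 -0.0017  0.127 ] turn 0.0385 j7 -2.49 F [-0.8 -0.6 -6.1] w 0.0439 g 39.9
```

```bash
P="python3 -m pendant"
$P '[[0.0045,-0.0017,0.015,-0.05],[0,0,0.025,-0.05],[0,0,0.025,0],[0,0,0.025,0],[0,0,0.02,0],[0,0,0.01,0],[0,0,0.005,0],[0,0,0,0]]' >/dev/null
$P '[[0,0,0.001,0],[0,0,0.001,0],[0,0,0.001,0],[0,0,0,0],[0,0,0,0]]'
python3 -c "
from h import *
go(.442,.362,.094,0)"
```

```text
time: 28.53
ee_pos: [0.4412, 0.3638, 0.0934]
eef_rot: [0.998, 0.07, 0.0, -0.0]
ft_force: [1.0, 0.0, -5.6]
width: 0.0437
grip_force: 39.9
t28.5 pos [0.4412 0.3638 0.0934] a 8.08 tool shift [ 0.0006  0.0019 -0.0006] turn 0.1410 j7 -2.47 F [ 1.   0.  -5.6] w 0.0437 g 39.9
```

```bash
P="python3 -m pendant"
$P '[[0,0,0.001,0],[0,0,0.001,0],[0,0,0,0],[0,0,0,0]]' | sed -n '2p;4p'
$P '[[0,0,0.001,0],[0,0,0,0],[0,0,0,0]]' | sed -n '2p;4p'
```

```text
ee_pos: [0.442, 0.364, 0.0929]
ft_force: [-1.5, -5.6, 11.7]
ee_pos: [0.4424, 0.364, 0.0928]
ft_force: [-3.6, -7.4, 19.4]
```

```bash
P="python3 -m pendant"
$P '[[0,0,-0.001,0],[0,0,0,0],[0,0,0,0],[0,0,0,0],[0,0,0,0]]' 0.75 40 >/dev/null
$P '[[0,0,-0.01,0],[0,0,-0.025,0],[0,0,-0.035,-0.08],[0,0,-0.035,-0.07],[0,0,-0.035,0],[0,0,-0.02,0],[0,0,0,0],[0,0,0,0]]' 
python3 -c "
from h import *
go(.428,-.2735,.25,17)"
```

```text
time: 30.2
ee_pos: [0.4412, 0.3643, 0.2525]
eef_rot: [0.989, 0.145, 0.001, -0.001]
ft_force: [-0.5, 0.6, -0.7]
width: 0.0652
grip_force: 0.0
t30.2 pos [0.4412 0.3643 0.2525] a 16.67 tool shift [-0.1957  0.6072  0.0016] turn -0.0057 j7 -2.24 F [-0.5  0.6 -0.7] w 0.0652 g 0.0
```

```bash
P="python3 -m pendant"
$P '[[-0.006,0.018,0,0],[-0.0104,0.0322,0,0],[-0.0104,0.0322,0,0],[-0.0104,0.0322,0,0],[-0.0104,0.0322,0,0],[-0.0104,0.0322,0,0],[-0.0104,0.0322,0,0],[-0.0104,0.0322,0,0]]' 0.9 >/dev/null
$P '[[-0.0104,0.0322,0,0],[-0.006,0.018,0,0]]'  >/dev/null
cat >> h.py <<'E'
def check(C,guess,name=None):
    """refine valve pose on the drain floor by matching cap dark disc + report shift; guess (x,y,z,phi)"""
    out=[]
    for k in C:
        g=cv2.cvtColor(C[k]["img"],cv2.COLOR_RGB2GRAY).astype(float)
        q=proj(C[k],[guess[0],guess[1],guess[2]+.112])[0]
        # darkness-weighted centroid of cap, iterated in a 4 px window
        rad=4.5 if k=="top" else 4
        yy,xx=np.mgrid[0:400,0:640]
        for _ in range(8):
            m=np.hypot(xx-q[0],yy-q[1])<=rad+1.5; t=np.percentile(g[m],75); w=np.clip(t-g,0,None)*m*(np.hypot(xx-q[0],yy-q[1])<=rad)
            q=np.array([(w*xx).sum(),(w*yy).sum()])/w.sum()
        out.append(q)
    P,e=tri(C,*out); print("cap px",np.round(out,1).tolist(),"xyz",P.round(4),"res",e.round(1))
E
python3 -c "
from h import *
C=cams()
check(C,(.4281,-.2735,.002,0)); check(C,(.431,-.3689,.002,0)); check(C,(.442,.364,.012,0))
q=(.4281,-.2735,.005,np.radians(197)); 
cv2.imwrite('pics/j.png',np.hstack([overlay(C[k]['img'],C[k],q,x,y,90,70,4) for k,x,y in(('scene',220,100),('top',380,210))]))
go(.428,-.2735,.25,17)"
```

```text
cap px [[265.9, 126.1], [411.7, 245.6]] xyz [ 0.4278 -0.2731  0.1126] res [ 0.2  0.   0.2 -0.1]
cap px [[241.7, 117.2], [442.0, 244.6]] xyz [ 0.431  -0.3688  0.113 ] res [ 0.3  0.   0.2 -0.1]
cap px [[458.5, 203.4], [210.5, 241.8]] xyz [0.4391 0.3612 0.1185] res [ 0.1  0.   0.1 -0. ]
t31.1 pos [0.4333 0.0512 0.2499] a 16.31 tool shift [-9.630e-02  3.101e-01  2.000e-04] turn -0.0120 j7 -1.43 F [ 0.8 -0.4  0.2] w 0.0784 g 0.0
```

View pics/j.png

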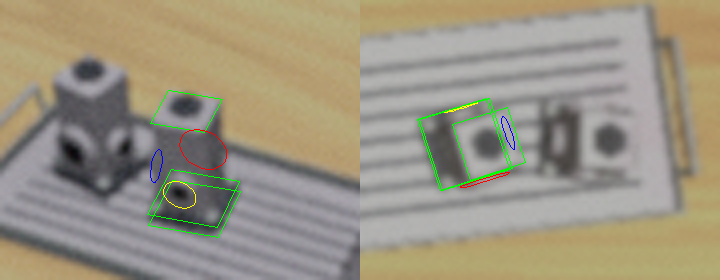

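V2 and V3 have not moved, and V1 stands in the plywood tray. V2's blank side is at +y, so its inlet points towards the robot. Going to V2.

```bash
P="python3 -m pendant"
$P '[[-0.005,0.017,0,-0.012],[-0.010,0.032,0,0],[-0.010,0.032,0,0],[-0.010,0.032,0,0],[-0.010,0.032,0,0],[-0.010,0.032,0,0],[-0.010,0.032,0,0],[-0.010,0.032,0,0]]' >/dev/null
$P '[[-0.010,0.032,0,0],[-0.008,0.026,0,0],[-0.0033,0.0111,0,0],[0,0,0,0],[0,0,0,0],[0,0,0,0]]'  >/dev/null
python3 -c "
from h import *
go(.428,-.2735,.086,17)"
```

```text
t32.3 pos [ 0.4349 -0.2675  0.2508] a 17.50 tool shift [-0.0085  0.0038  0.1648] turn 0.0087 j7 -0.83 F [-0.2 -0.4 -0.6] w 0.0782 g 0.0
```

```bash
P="python3 -m pendant"
$P '[[-0.0085,0.0038,0.015,0.0087],[0,0,0.03,0],[0,0,0.035,0],[0,0,0.035,0],[0,0,0.03,0],[0,0,0.015,0],[0,0,0.0048,0],[0,0,0,0]]' >/dev/null
$P '[[0,0,0,0],[0,0,0,0],[0,0,0,0]]' >/dev/null
python3 -c "
from h import *
go(.428,-.2735,.086,17)"
```

```text
t33.2 pos [ 0.4284 -0.276   0.0877] a 16.87 tool shift [ 0.0004 -0.0025  0.0017] turn -0.0022 j7 -0.86 F [ 0.3 -0.5  0.9] w 0.0783 g 0.0
```

```bash
P="python3 -m pendant"
$P '[[0,-0.0025,0.0017,0],[0,0,0,0],[0,0,0,0],[0,0,0,0],[0,0,0,0],[0,0,0,0],[0,0,0,0]]' 0 40 >/dev/null
$P '[[0,0,0,0],[0,0,0,0],[0,0,0,0],[0,0,0,0]]'
$P '[[0,0,-0.01,0],[0,0,-0.025,0],[0,0,-0.03,0],[0,0,-0.03,0],[0,0,-0.025,0],[0,0,-0.0145,0],[0,0,0,0],[0,0,0,0]]' >/dev/null
$P '[[0,0,0,-0.06],[0,0,0,-0.1],[0,0,0,-0.11],[0,0,0,-0.11],[0,0,0,-0.11],[0,0,0,-0.11],[0,0,0,-0.11],[0,0,0,-0.11]]' >/dev/null
$P '[[0,0,0,-0.11],[0,0,0,-0.11],[0,0,0,-0.11],[0,0,0,-0.11],[0,0,0,-0.11],[0,0,0,-0.11],[0,0,0,-0.11],[0,0,0,-0.11]]' >/dev/null
$P '[[0,0,0,-0.11],[0,0,0,-0.11],[0,0,0,-0.11],[0,0,0,-0.11],[0,0,0,-0.11],[0,0,0,-0.11],[0,0,0,-0.11],[0,0,0,-0.11]]' >/dev/null
$P '[[0,0,0,-0.11],[0,0,0,-0.11],[0,0,0,-0.11],[0,0,0,-0.06],[0,0,0,0],[0,0,0,0]]' >/dev/null
python3 -c "
from h import *
go(.5882,-.089,.221,182.3)"
```

```text
time: 34.13
ee_pos: [0.4268, -0.2737, 0.0847]
eef_rot: [0.989, 0.147, 0.0, 0.0]
ft_force: [0.3, -1.8, 0.8]
width: 0.0444
grip_force: 40.0
t37.3 pos [ 0.4259 -0.2728  0.2174] a -173.10 tool shift [-0.1833  0.163  -0.0036] turn 0.0803 j7 2.13 F [ 0.5  0.2 -6. ] w 0.0442 g 40.0
```

```bash
P="python3 -m pendant"
$P '[[0,0,-0.0023,0.04],[0,0,0,0.04],[0,0,0,0]]' >/dev/null
python3 -c "
from h import *
go(.5882,-.089,.2197,182.3)"
```

```text
t37.5 pos [ 0.4263 -0.2731  0.2206] a -177.79 tool shift [-0.1689  0.1777  0.0009] turn -0.0016 j7 2.05 F [ 0.2  0.1 -5.5] w 0.0446 g 40.0
```

```bash
P="python3 -m pendant"
$P '[[-0.01,0.0105,0,0],[-0.02,0.021,0,0],[-0.022,0.0231,0,0],[-0.022,0.0231,0,0],[-0.022,0.0231,0,0],[-0.022,0.0231,0,0],[-0.02,0.021,0,0],[-0.016,0.017,0,0]]' >/dev/null
$P '[[-0.01,0.0105,0,0],[-0.0049,0.0053,0,0],[0,0,0,0],[0,0,0,0],[0,0,0,0],[0,0,0,0]]' >/dev/null
python3 -c "
from h import *
go(.5882,-.089,.2197,182.3)"
```

```text
t38.7 pos [ 0.5872 -0.0903  0.2214] a -177.68 tool shift [-0.001   0.0012  0.0017] turn 0.0003 j7 1.54 F [ 0.   0.1 -4.8] w 0.0447 g 40.0
```

```bash
P="python3 -m pendant"
$P '[[-0.001,0.0012,0.0017,0],[0,0,0,0],[0,0,0,0],[0,0,0,0],[0,0,0,0]]' >/dev/null
for i in 1 2 3 4; do $P '[[0,0,0,0],[0,0,0,0],[0,0,0,0],[0,0,0,0],[0,0,0,0],[0,0,0,0],[0,0,0,0],[0,0,0,0]]' >/dev/null; done
python3 -c "
from h import *
go(.5882,-.089,.2197,182.3)
C=cams()
cv2.imwrite('pics/k.png',overlay(C['scene']['img'],C['scene'],(.5882,-.089,.14,.04),240,130,90,80,5))"
$P '[[0,0,0,0.06],[0,0,0,0.1],[0,0,0,0.11],[0,0,0,0.11],[0,0,0,0.11],[0,0,0,0.11],[0,0,0,0.11],[0,0,0,0.11]]' >/dev/null
$P '[[0,0,0,0.11],[0,0,0,0.11],[0,0,0,0.11],[0,0,0,0.11],[0,0,0,0.11],[0,0,0,0.11],[0,0,0,0.0608],[0,0,0,0.03]]' >/dev/null
$P '[[0,0,0,0],[0,0,0,0],[0,0,0,0],[0,0,0,0]]' >/dev/null
python3 -c "
from h import *
go(.5882,-.089,.2197,92.3)"
for i in 1 2 3 4; do $P '[[0,0,0,0],[0,0,0,0],[0,0,0,0],[0,0,0,0],[0,0,0,0],[0,0,0,0],[0,0,0,0],[0,0,0,0]]' >/dev/null; done
```

```text
t41.8 pos [ 0.5888 -0.0874  0.2197] a -177.56 tool shift [ 0.0007 -0.0016 -0.    ] turn 0.0025 j7 1.54 F [-0.2 -0.3 -5.8] w 0.0447 g 40.0
t43.6 pos [ 0.5888 -0.0874  0.2196] a 92.49 tool shift [-0.0016 -0.0007 -0.0001] turn 0.0033 j7 0.02 F [ 0.4  0.1 -4.8] w 0.0445 g 40.0
```

View pics/k.png

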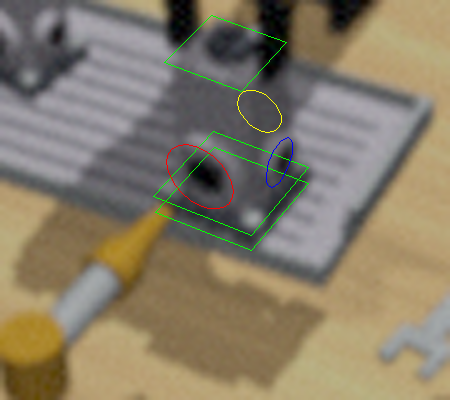

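V2's wide inlet faces the nozzle (bore at about scene (281,165)) and its side port is at +y, as expected. Next its far port, then the middle place in the plywood tray.

```bash
P="python3 -m pendant"
$P '[[0,0,0,0.06],[0,0,0,0.1],[0,0,0,0.11],[0,0,0,0.11],[0,0,0,0.11],[0,0,0,0.11],[0,0,0,0.11],[0,0,0,0.11]]' >/dev/null
$P '[[0,0,0,0.11],[0,0,0,0.11],[0,0,0,0.11],[0,0,0,0.11],[0,0,0,0.11],[0,0,0,0.11],[0,0,0,0.0608],[0,0,0,0.03]]' >/dev/null
$P '[[0,0,0,0],[0,0,0,0],[0,0,0,0],[0,0,0,0]]' >/dev/null
python3 -c "
from h import *
go(.5882,-.089,.2197,2.3)"
for i in 1 2 3 4; do $P '[[0,0,0,0],[0,0,0,0],[0,0,0,0],[0,0,0,0],[0,0,0,0],[0,0,0,0],[0,0,0,0],[0,0,0,0]]' >/dev/null; done
$P '[[-0.02,-0.01,0,0],[-0.02,-0.025,0,0],[-0.012,-0.03,0,0],[-0.01,-0.033,0,0],[-0.01,-0.033,0,0],[-0.01,-0.033,0,0],[-0.01,-0.033,0,0],[-0.01,-0.033,0,0]]' >/dev/null
$P '[[-0.01,-0.033,0,0],[-0.01,-0.033,0,0],[-0.01,-0.025,0,0],[-0.004,-0.015,0,0],[0,-0.008,0,0],[0,0,0,0],[0,0,0,0],[0,0,0,0]]' >/dev/null
python3 -c "
from h import *
go(.442,.262,.095,8)"
```

```text
t47.9 pos [ 0.5888 -0.0874  0.2197] a 2.49 tool shift [-0.0007  0.0016 -0.    ] turn 0.0033 j7 -1.51 F [-0.6  0.  -5.6] w 0.0446 g 40.0
t51.9 pos [0.4391 0.2488 0.2195] a 2.31 tool shift [ 0.0034 -0.0131  0.1245] turn -0.0993 j7 -2.18 F [ 0.8 -0.9 -5.9] w 0.0448 g 40.0
```

```bash
P="python3 -m pendant"
$P '[[0.0034,-0.0131,0.015,0],[0,0,0.025,0],[0,0,0.025,0],[0,0,0.025,0],[0,0,0.02,0],[0,0,0.01,0],[0,0,0.006,0],[0,0,0,0]]' >/dev/null
$P '[[0,0,0.001,0],[0,0,0.001,0],[0,0,0,0],[0,0,0,0]]'| sed -n '2p;4p'
$P '[[0,0,0.001,0],[0,0,0,0],[0,0,0,0]]' | sed -n '2p;4p'
```

```text
ee_pos: [0.4416, 0.2639, 0.0923]
ft_force: [0.3, -0.1, -4.9]
ee_pos: [0.4417, 0.2639, 0.0916]
ft_force: [-2.2, -2.3, 5.8]
```

```bash
P="python3 -m pendant"
$P '[[0,0,-0.001,0],[0,0,0,0],[0,0,0,0],[0,0,0,0],[0,0,0,0]]' 0.75 40 >/dev/null
$P '[[0,0,-0.01,0],[0,0,-0.025,0],[0,0,-0.035,0],[0,0,-0.035,0],[0,0,-0.035,0],[0,0,-0.02,0],[0,0,0,-0.1],[0,0,0,-0.11]]' >/dev/null
$P '[[0,0,0,-0.11],[0,0,0,-0.11],[0,0,0,-0.11],[0,0,0,-0.11],[0,0,0,-0.11],[0,0,0,-0.11],[0,0,0,-0.11],[0,0,0,-0.11]]' >/dev/null
$P '[[0,0,0,-0.11],[0,0,0,-0.11],[0,0,0,-0.11],[0,0,0,-0.11],[0,0,0,-0.11],[0,0,0,-0.11],[0,0,0,-0.11],[0,0,0,-0.11]]' 0.9 >/dev/null
$P '[[0,0,0,-0.11],[0,0,0,-0.11],[0,0,0,-0.11],[0,0,0,-0.11],[0,0,0,-0.11],[0,0,0,-0.11],[0,0,0,-0.11],[0,0,0,-0.11]]' >/dev/null
$P '[[0,0,0,-0.11],[0,0,0,-0.06],[0,0,0,0]]' >/dev/null
python3 -c "
from h import *
C=cams()
check(C,(.431,-.3689,.002,0)); check(C,(.4391,.3612,.012,0))
cv2.imwrite('pics/l.png',np.hstack([overlay(C[k]['img'],C[k],(.431,-.3689,.005,0),x,y,60,60,6) for k,x,y in(('scene',215,100),('top',410,215))]))
go(.431,-.3689,.25,180)"
```

```text
cap px [[241.7, 117.2], [442.0, 244.6]] xyz [ 0.431  -0.3688  0.1129] res [ 0.3  0.   0.2 -0.1]
cap px [[458.5, 203.3], [205.2, 240.8]] xyz [0.4442 0.367  0.1262] res [ 2.5  0.1  3.  -0.7]
t56.6 pos [0.4411 0.2638 0.2521] a 175.34 tool shift [-0.0414 -0.6314  0.002 ] turn -0.0814 j7 0.80 F [-0.1 -0.8  0.1] w 0.0785 g 0.0
```

View pics/l.png

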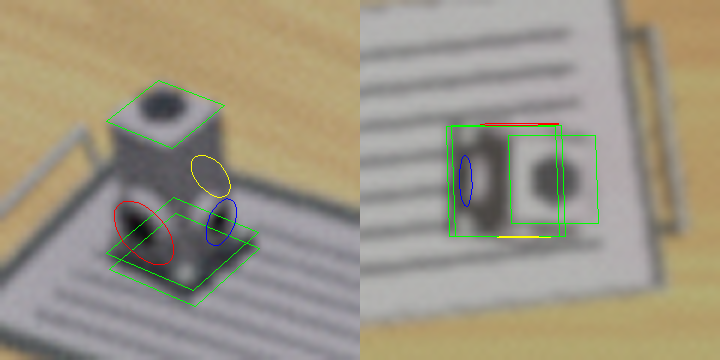

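V3 has not moved. Its large bore is at scene (237,137) and the smaller one at (252,136), so φ≈0 holds. That picture was my last, so from here I check by numbers only. Going to V3.

```bash
P="python3 -m pendant"
$P '[[0,0,0,-0.0814],[0,-0.015,0,0],[0,-0.03,0,0],[0.001,-0.033,0,0],[0.001,-0.033,0,0],[0.001,-0.033,0,0],[0.001,-0.033,0,0],[0.001,-0.033,0,0]]' >/dev/null
$P '[[0.001,-0.033,0,0],[0.001,-0.033,0,0],[0.001,-0.033,0,0],[0.001,-0.033,0,0],[0.001,-0.033,0,0],[0,-0.033,0,0],[0,-0.033,0,0],[0,-0.033,0,0]]' >/dev/null
$P '[[0,-0.033,0,0],[0,-0.033,0,0],[0,-0.033,0,0],[0,-0.025,0,0],[0,-0.012,0,0],[0,0,0,0],[0,0,0,0],[0,0,0,0]]' >/dev/null
python3 -c "
from h import *
go(.431,-.3689,.086,180)"
```

```text
t58.6 pos [ 0.4332 -0.3446  0.2518] a -179.79 tool shift [ 0.0024 -0.0244  0.1658] turn 0.0036 j7 2.15 F [0.4 0.4 0.7] w 0.0783 g 0.0
```

```bash
P="python3 -m pendant"
$P '[[0.0024,-0.0144,0.0,0.0036],[0,-0.01,0.02,0],[0,0,0.03,0],[0,0,0.035,0],[0,0,0.035,0],[0,0,0.025,0],[0,0,0.015,0],[0,0,0.0058,0]]' >/dev/null
$P '[[0,0,0,0],[0,0,0,0],[0,0,0,0]]' >/dev/null
python3 -c "
from h import *
go(.431,-.3689,.086,180)"
```

```text
t59.5 pos [ 0.4311 -0.3712  0.0875] a 179.95 tool shift [0.0001 0.0023 0.0015] turn -0.0009 j7 2.17 F [ 0.9 -0.3  0.3] w 0.0781 g 0.0
```

```bash
P="python3 -m pendant"
$P '[[0,0.0023,0.0015,0],[0,0,0,0],[0,0,0,0],[0,0,0,0],[0,0,0,0],[0,0,0,0],[0,0,0,0]]' 0 40 >/dev/null
$P '[[0,0,0,0],[0,0,0,0],[0,0,0,0],[0,0,0,0]]'
$P '[[0,0,-0.01,0],[0,0,-0.025,0],[0,0,-0.03,0],[0,0,-0.03,0],[0,0,-0.025,0],[0,0,-0.0145,-0.02],[0,0,0,-0.02],[0,0,0,0]]' >/dev/null
$P '[[0,0,0,0],[0,0,0,0]]' >/dev/null
python3 -c "
from h import *
go(.5882,-.089,.2205,182.3)"
```

```text
time: 60.42
ee_pos: [0.4304, -0.3688, 0.0846]
eef_rot: [0.001, 1.0, -0.0, 0.0]
ft_force: [1.3, -2.7, 1.9]
width: 0.0447
grip_force: 39.6
t61.2 pos [ 0.4294 -0.3676  0.2169] a -177.79 tool shift [-0.1694  0.2723 -0.0034] turn -0.0016 j7 2.22 F [-0.1  0.3 -5.8] w 0.0446 g 39.6
```

```bash
P="python3 -m pendant"
$P '[[-0.007,0.011,-0.0027,-0.0016],[-0.013,0.021,0,0],[-0.018,0.029,0,0],[-0.018,0.029,0,0],[-0.018,0.029,0,0],[-0.018,0.029,0,0],[-0.018,0.029,0,0],[-0.018,0.029,0,0]]' >/dev/null
$P '[[-0.016,0.026,0,0],[-0.013,0.021,0,0],[-0.008,0.013,0,0],[-0.0044,0.0063,0,0],[0,0,0,0],[0,0,0,0],[0,0,0,0],[0,0,0,0]]' >/dev/null
python3 -c "
from h import *
go(.5882,-.089,.2196,182.3)"
```

```text
t62.6 pos [ 0.5879 -0.0912  0.2215] a -177.82 tool shift [-0.0003  0.0022  0.0019] turn -0.0020 j7 1.62 F [ 0.3  0.8 -4.2] w 0.0448 g 39.6
```

```bash
P="python3 -m pendant"
$P '[[0,0.0015,0.0019,-0.002],[0,0,0,0],[0,0,0,0],[0,0,0,0],[0,0,0,0]]' >/dev/null
for i in 1 2 3 4; do $P '[[0,0,0,0],[0,0,0,0],[0,0,0,0],[0,0,0,0],[0,0,0,0],[0,0,0,0],[0,0,0,0],[0,0,0,0]]' >/dev/null; done
python3 -c "
from h import *
go(.5882,-.089,.2196,182.3)"
$P '[[0,0,0,0.06],[0,0,0,0.1],[0,0,0,0.11],[0,0,0,0.11],[0,0,0,0.11],[0,0,0,0.11],[0,0,0,0.11],[0,0,0,0.11]]' >/dev/null
$P '[[0,0,0,0.11],[0,0,0,0.11],[0,0,0,0.11],[0,0,0,0.11],[0,0,0,0.11],[0,0,0,0.11],[0,0,0,0.0608],[0,0,0,0.03]]' >/dev/null
$P '[[0,0,0,0],[0,0,0,0],[0,0,0,0],[0,0,0,0]]' >/dev/null
python3 -c "
from h import *
go(.5882,-.089,.2196,92.3)"
for i in 1 2 3 4; do $P '[[0,0,0,0],[0,0,0,0],[0,0,0,0],[0,0,0,0],[0,0,0,0],[0,0,0,0],[0,0,0,0],[0,0,0,0]]' >/dev/null; done
$P '[[0,0,0,0.06],[0,0,0,0.1],[0,0,0,0.11],[0,0,0,0.11],[0,0,0,0.11],[0,0,0,0.11],[0,0,0,0.11],[0,0,0,0.11]]' >/dev/null
$P '[[0,0,0,0.11],[0,0,0,0.11],[0,0,0,0.11],[0,0,0,0.11],[0,0,0,0.11],[0,0,0,0.11],[0,0,0,0.0608],[0,0,0,0.03]]' >/dev/null
$P '[[0,0,0,0],[0,0,0,0],[0,0,0,0],[0,0,0,0]]' >/dev/null
python3 -c "
from h import *
go(.5882,-.089,.2196,2.3)"
for i in 1 2 3 4; do $P '[[0,0,0,0],[0,0,0,0],[0,0,0,0],[0,0,0,0],[0,0,0,0],[0,0,0,0],[0,0,0,0],[0,0,0,0]]' >/dev/null; done
$P '[[-0.02,-0.01,0,0],[-0.02,-0.025,0,0],[-0.018,-0.03,0,0],[-0.018,-0.03,0,0],[-0.018,-0.03,0,0],[-0.018,-0.03,0,0],[-0.014,-0.03,0,0],[-0.01,-0.025,0,0]]' >/dev/null
$P '[[0,-0.015,0,0],[0,-0.008,0,0],[0,0,0,0],[0,0,0,0],[0,0,0,0]]' >/dev/null
python3 -c "
from h import *
go(.442,.162,.094,2)
C=cams()
check(C,(.4391,.3612,.012,0)); check(C,(.439,.262,.012,0)) "
```

```text
t65.7 pos [ 0.5884 -0.088   0.2197] a -177.57 tool shift [ 0.0003 -0.001   0.0001] turn 0.0023 j7 1.62 F [-0.9  0.2 -5.3] w 0.0447 g 39.6
t67.3 pos [ 0.5884 -0.088   0.2197] a 92.48 tool shift [-0.001  -0.0003  0.0001] turn 0.0031 j7 0.09 F [-0.7  0.1 -3.8] w 0.0449 g 39.6
t71.7 pos [ 0.5884 -0.088   0.2197] a 2.48 tool shift [-0.0002  0.001   0.0001] turn 0.0031 j7 -1.45 F [ 0.8  0.7 -4.7] w 0.0447 g 39.6
t75.4 pos [0.4431 0.1375 0.2195] a 2.32 tool shift [-0.0002 -0.0246  0.1255] turn 0.0055 j7 -1.92 F [-0.5 -0.6 -5.1] w 0.0451 g 39.6
cap px [[458.4, 203.3], [210.5, 241.8]] xyz [0.4391 0.3611 0.1184] res [ 0.1  0.   0.1 -0. ]
cap px [[423.0, 190.0], [242.1, 239.3]] xyz [0.4464 0.2626 0.1226] res [-0.3 -0.  -0.4  0.1]
```

```bash
P="python3 -m pendant"
$P '[[0,-0.0123,0.0,0],[0,-0.0123,0.02,0],[0,0,0.03,0],[0,0,0.03,0],[0,0,0.025,0],[0,0,0.015,0],[0,0,0.0055,0],[0,0,0,0]]' >/dev/null
$P '[[0,0,0.001,0],[0,0,0.001,0],[0,0,0,0],[0,0,0,0]]'| sed -n '2p;4p'
$P '[[0,0,0.001,0],[0,0,0,0],[0,0,0,0]]' | sed -n '2p;4p'
```

```text
ee_pos: [0.4422, 0.1637, 0.0929]
ft_force: [-0.9, -1.1, -4.4]
ee_pos: [0.4421, 0.1638, 0.0916]
ft_force: [0.9, 0.4, -2.4]
```

```bash
P="python3 -m pendant"
$P '[[0,0,0.001,0],[0,0,0,0],[0,0,0,0]]' | sed -n '2p;4p'
$P '[[0,0,0,0],[0,0,0,0],[0,0,0,0],[0,0,0,0],[0,0,0,0]]' 0.75 20 >/dev/null
$P '[[0,0,-0.01,0],[0,0,-0.025,0],[0,0,-0.03,0],[0,0,-0.03,0],[0,0,-0.03,0],[0,0,-0.02,0],[0,0,0,0],[0,0,0,0]]' >/dev/null
python3 -c "
from h import *
go(.6227,.0722,.061,2.3)"
```

```text
ee_pos: [0.4426, 0.1642, 0.0913]
ft_force: [-0.9, 0.5, 6.1]
t78.1 pos [0.4421 0.1639 0.2367] a 2.43 tool shift [0.176  0.0994 0.1761] turn 0.0023 j7 -1.98 F [ 0.8 -0.8 -0.5] w 0.0655 g 0.0
```

```bash
P="python3 -m pendant"
$P '[[0.012,0.007,0,0],[0.025,0.014,0,0],[0.03,0.017,0,0],[0.03,0.017,0,0],[0.03,0.017,0,0],[0.025,0.014,0,0],[0.016,0.009,0,0],[0.008,0.0044,0,0]]' >/dev/null
$P '[[0,0,0,0],[0,0,0,0],[0,0,0,0],[0,0,0,0]]' >/dev/null
python3 -c "
from h import *
C=cams()
ov=[check(C,(.439,y,.012,0)) for y in(.362,.262,.162)]
go(.6227,.0722,.061,2.3)"
```

```text
cap px [[458.5, 203.3], [210.5, 241.8]] xyz [0.4391 0.3611 0.1185] res [ 0.1  0.   0.1 -0. ]
cap px [[423.0, 190.0], [241.8, 241.0]] xyz [0.4418 0.2629 0.1187] res [ 0.1  0.   0.1 -0. ]
cap px [[390.5, 176.5], [272.9, 241.5]] xyz [0.4399 0.1654 0.1191] res [-0. -0. -0.  0.]
t79.2 pos [0.6211 0.0725 0.2356] a 2.49 tool shift [0.0014 0.0004 0.1746] turn 0.0034 j7 -1.74 F [-0.2 -0.6 -0.3] w 0.0653 g 0.0
```

All three stand in the plywood tray. Next I go down around the knob, slightly below its centre.

```bash
P="python3 -m pendant"
$P '[[0.0014,0,0.015,0],[0,0,0.028,0],[0,0,0.03,0],[0,0,0.03,0],[0,0,0.03,0],[0,0,0.02,0],[0,0,0.014,0],[0,0,0.0076,0]]' >/dev/null
$P '[[0,0,0,0],[0,0,0,0],[0,0,0,0]]' >/dev/null
python3 -c "
from h import *
go(.6227,.0722,.061,2.3)"
```

```text
t80.1 pos [0.6239 0.0721 0.0621] a 2.44 tool shift [-0.0012 -0.0001  0.0011] turn 0.0025 j7 -1.76 F [-0.7  0.3  0.2] w 0.0652 g 0.0
```

```bash
P="python3 -m pendant"
$P '[[0,0,0.0011,0],[0,0,0,0],[0,0,0,0],[0,0,0,0],[0,0,0,0],[0,0,0,0],[0,0,0,0]]' 0 20
$P '[[0,0,-0.004,0],[0,0,-0.005,0],[0.001,0,-0.006,0],[0.001,0,-0.008,0],[0,0,0,0]]'
```

```text
time: 80.7
ee_pos: [0.6232, 0.0709, 0.0594]
eef_rot: [1.0, 0.021, 0.0, 0.001]
ft_force: [0.6, -2.2, -0.7]
width: 0.0298
grip_force: 18.9
time: 81.12
ee_pos: [0.6258, 0.0711, 0.084]
eef_rot: [1.0, 0.021, 0.001, 0.0]
ft_force: [1.1, -3.6, -1.2]
width: 0.0283
grip_force: 18.1
```

```bash
P="python3 -m pendant"
$P '[[0.001,0,-0.01,0],[0.002,0,-0.01,0],[0.003,0,-0.01,0],[0.004,0,-0.01,0],[0.004,0,-0.01,0],[0.005,0,-0.008,0],[0.004,0,-0.005,0],[0,0,0,0]]'
$P '[[0,0,0,0],[0,0,0,0],[0,0,0,0],[0,0,0,0],[0,0,0,0]]' 0.8 >/dev/null
$P '[[0,0,-0.015,0],[0,0,-0.025,0],[0,0,-0.03,0],[0,0,-0.03,0],[-0.015,0,0,0],[-0.03,0,0,0],[-0.03,0,0,0],[-0.03,0,0,0]]' >/dev/null
$P '[[-0.03,0,0,0],[-0.03,0,0,0],[-0.02,0.02,0,0],[0,0.03,0,0],[0,0.03,0,0],[0,0.03,0,0],[0,0.02,0,0],[0,0,0,0]]' >/dev/null
python3 -c "
from h import *
C=cams(); go(.4,-.1,.25)
for k in C:   # knob: darkest blob near the up position
    g=cv2.GaussianBlur(cv2.cvtColor(C[k]['img'],cv2.COLOR_RGB2GRAY),(0,0),2).astype(float)
    q=proj(C[k],[.6507,.0732,.162])[0]; d=proj(C[k],[.6227,.0722,.075])[0]
    x,y=q.astype(int); w=g[y-22:y+23,x-14:x+15]; i=np.unravel_index(w.argmin(),w.shape)
    print(k,'up pred',q.round(1),'down pred',d.round(1),'dark at',(x-14+i[1],y-22+i[0]),w.min())
ov=[check(C,(.439,y,.012,0)) for y in(.362,.262,.162)]
"
```

```text
time: 81.78
ee_pos: [0.6494, 0.0732, 0.1482]
eef_rot: [1.0, 0.021, 0.001, -0.0]
ft_force: [-4.1, -3.1, 8.7]
width: 0.0006
grip_force: 4.7
t83.6 pos [ 0.4688 -0.0644  0.2456] a 2.40 tool shift [-0.0702  0.0327 -0.0044]  j7 -1.49 F [-1.   0.4 -0.7] w 0.0695 g 0.0
scene up pred [325.9 200.3] down pred [329.5 215.4] dark at (np.int64(325), np.int64(201)) 26.0
top up pred [302.  173.1] down pred [303.3 186. ] dark at (np.int64(302), np.int64(172)) 48.0
cap px [[458.5, 203.4], [210.5, 241.8]] xyz [0.4391 0.3612 0.1184] res [ 0.1  0.   0.1 -0. ]
cap px [[423.0, 190.0], [241.8, 241.0]] xyz [0.4418 0.2629 0.1187] res [ 0.1  0.   0.1 -0. ]
cap px [[390.5, 176.5], [272.9, 241.5]] xyz [0.4399 0.1653 0.1191] res [-0. -0. -0.  0.]
```

```bash
python3 -m pendant '[[0,0,0,0],[0,0,0,0]]' >/dev/null; python3 -c "
from h import *
print(r.close_job())"
```

```text
the job is handed in; nothing more can be done
None
```

I blew out V1, V2 and V3 in order and stood them upright in the plywood tray, with the lever fully up, air off and the arm clear; the job is handed in (about 84 s), with no verdict shown.

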